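# Seat a sample jar's lid and hold the jar in the sprung stop for sealing

### The arm

A 7-joint arm with a two-finger parallel gripper is mounted at the origin on a cart in front of the work surface, level with it; the furniture and walls round the work are solid. World frame = base frame: x ahead of the robot, y to its left, z up, the work surface at z = 0. Lengths are in mm, angles in rad, forces in N, time in s.
With the tool pointing down it reaches from about 425 to 825 mm from the base axis. Payload 3.6 kg.
Tool frame: the origin (TCP) lies on the centre line of the jaws, within the pads' length; the fingertips stand 22 mm ahead of it and the grasp point (between the pads) lies 3 mm ahead of it; z points along the fingers, y is the line along which they close (so a half turn about z gives the same grasp; the last joint's range is limited). The gripper opens to 85 mm and grips with 20 to 120 N. Pads are 22 mm wide; open, the fingers measure 114 mm over their backs; the gripper's body (76 mm by 85 mm) begins 54 mm behind the grasp point. The pads swing forward as they close: fully open they stand 13 mm farther back than shut.
Start: joints at [-0.026, 0.615, -0.013, 1.423, 0.008, 1.103, -0.04], TCP at [649.973, 0.023, 253.297] pointing down, gripper open.
Joint ranges: [-3.12, 3.12], [-0.3, 2.06], [-1.34, 1.32], [0.26, 2.42], [-1.36, 4.5], [0.01, 1.98], [-2.84, 2.84]. Speed limits (rad/s): [2.79, 2.79, 3.14, 3.14, 3.14, 3.14, 3.14].

### API

Orientations are given as a rotation vector (axis times angle).
In Python, from plant import robot, optics, job, get_state gives the robot as it stands (robot), with the cameras (optics), the job (job) and the readings as plain functions.
- The arm moves only by the tool drive_effector, called after "Call:" as name(argument=value, ...), one argument or row to a line, values as JSON. Schema: {"type":"object","properties":{"deltas":{"type":"array","items":{"type":"array","items":{"type":"number"},"minItems":5,"maxItems":5},"minItems":1,"maxItems":5},"only":{"type":"string"},"quiet":{"type":"boolean"},"lines":{"type":"string"}},"required":["deltas"],"additionalProperties":false}. deltas is a list of rows, 1 to 5 of them, each of 5 numbers: dx, dy, dz in shares of 20 cm (1.0 is 20 cm), then a turn about the tool's z in normalised numbers (1 is 4 rad), then the opening from 0.0 (shut) to 1.0 (fully open); each row is the pose to reach, as a shift and turn from the pose commanded when the call began, along the tool's axes at that moment; what a row does not reach only later rows make up. A row lasts 1/8 s, in which the tool goes at most 62.5 mm and 0.188 rad, less where a joint would pass 70% of its speed; a pose out of reach is approached as far as the arm can. The fingers move at their own pace and stop on an object; the grip force is fixed at half the most. Time passes only in rows, so rows that do not move let the fingers close. The tool returns the time, the measured TCP pose, the force, the opening and the grip force at its end. only (a regular expression) keeps the lines of the reply that match it, lines (a string "A,B") keeps lines A to B, and quiet returns only ok. Input that does not fit is refused with a message, and nothing moves.
- get_state(): the state, without advancing time (a new reading comes with each control period).
- optics.read_camera(name): name is "scene" or "side" or "wrist"; returns the picture (480x640x3 uint8, red, green, blue); there is no depth.
- optics.camera_params(name): a dict with "fx", "fy", "cx", "cy" (pixels), "k1" (the pictures are not rectified: a ray, as slopes to the right and down, at radius r is drawn at 1 + k1 r^2 times it, then the intrinsics apply), "R" (3x3) and "t" (3): a world point X has camera coordinates R X + t. Camera axes: x right, y down, z forward; pixel columns grow to the right and rows downward; lengths in mm; the calibration is good to about 2 mm. A picture is of the moment at which its call begins: read the wrist's pose just before it. camera_params takes no time and is no camera call; for the wrist camera it gives the pose at the moment of the call.
- job.sign_off(): hands the job in; it is judged then, once.
The state is a dict: "time": time; "q": joint angles; "joint_velocities": joint speeds; "joint_torque": joint torques, N m; "tcp_pos": TCP position; "tcp_rot": TCP orientation; "contact_force": force on the tool from outside, world axes, zero at the start; "moment": the same for the moment, N m; "grip_width": opening from 0.0 (shut) to 1.0 (fully open); "finger_force": force on a finger pad.
Only numpy, scipy, OpenCV 4.12 (cv2) and the standard library are available. Lean on these libraries where they do the work, as an engineer would, in place of code of your own. Each camera call takes 0.05 s, during which the arm holds its last target. There are 200 camera calls.

### The job

A colleague is about to stick a seal strip on the steel sample jar whose lid still stands proud, showing its blue seal ring. First press that lid down until it is fully home, then push the jar, upright on the table, into the V-shaped aluminium stop and keep it pressed squarely in the V with about 10 N, so that the stop's red index points into the green zone, without ever driving the stop to its end. Finish while still holding it there with the fingers, and leave the open jar and the label roll where they are.

Things in the scene. Friction and masses are not known exactly. Their poses are not given: they have to be found in the camera images.
- sample_jar: The loose round steel jar to be sealed, on the table: 89 mm diameter at its widest, foot 72 mm diameter, rim 69 mm above its foot, about 0.45 kg with its lid (varies). The widest part is between about 20 and 60 mm high. It alone shows a blue ring; two jars with seated lids at the back are fixed. Origin: centre of the underside; z up.
- lid_seal (a joint): How far the jar's push-in lid has been pressed, in m: 0 = 10 mm proud (blue ring visible between lid and rim), 0.010 = fully home, lid edge on the jar's rim. It starts at 0 to 0.002, needs about 5 N to move and stays where it is left. It slides only along the jar's axis and does not come off.
- lid_knob (a point): Top centre of the lid's steel two-leaf knob, on the jar's axis: 108 mm above the jar's foot when proud 10 mm, 98 mm when home. The knob is 8 mm by 16 mm and 18 mm tall, and stands on a domed lid of 85 mm diameter; a thin paper tag hangs from it, which can be ignored. Pressing on the knob presses the lid.
- fixture: The grey base of the sprung stop, fixed to the table: a foot plate 115 x 130 mm and a grey block 100 mm wide, 60 mm long and 56 mm high whose front is 60 mm behind the apex of the V. Origin: on the table, below the apex of the V while the stop is relaxed. Its x axis is the push direction, from the open side of the V toward the grey block (away from the robot, give or take); z up.
- stop (a joint): How far the aluminium V-stop is pushed back along the fixture's x axis, m: 0 = relaxed, 0.035 = its end. A frictionless spring of 500 N/m, no preload, pushes it forward: 0.020 is 10 N, the middle of the green zone, which spans 0.012 (6 N) to 0.028 (14 N); the red tongue's rear tip shows it over the green strip on the grey block.
- stop_nest (a point): Where a jar's axis lies when seated against both faces of the V, at table height: 51 mm in front of the apex, on the centre line; moves with the stop, axes as the fixture's. The V opens to the front, 120 degrees between its two flat faces, each 64 mm long, 6 to 52 mm above the bare table; mouth 110 mm wide. A jar pushed in off-centre slides to the middle.
- open_jar: A second steel jar of the same size without lid, loose, a bystander. Origin: centre of the underside.
- spare_roll: A white label roll standing on end, 64 mm diameter, 46 mm high, loose, a bystander. Origin: centre of the underside.

How it is judged:
By the outcome, as a careful person would: the job done as asked, in the order asked, and still so for the second after the job is handed in, while the arm keeps its last pose, push and grip.
It also fails if it takes over 53 s, if anything falls off the work surface, if the arm or the gripper's body presses on something with over 40 N, if the wrist force passes 120 N, or if a joint passes its speed limit or range.

## Working session

There is one attempt and no reset: what is moved stays moved. The work goes in short steps, Python scripts to look and compute and a tool call to move; the robot and the scene stay as the last step left them, time stands still between calls to the robot, and variables do not carry over. Pictures are saved under pics/ and viewed, at most 12 in all, crops included, and the job is handed in when it is done.

```bash
ls; mkdir -p pics
```

Run:
```python
from plant import robot, optics, job, get_state
import cv2
for n in ("scene","side","wrist"):
    p=optics.camera_params(n); print(n,p)
    cv2.imwrite(f"pics/{n}0.png",optics.read_camera(n)[:,:,::-1])
s=get_state(); print(s)
```

```text
pics
plant.py
scene {'fx': 506.97196031143784, 'fy': 506.97196031143784, 'cx': 318.9350774898219, 'cy': 235.23024289940543, 'k1': -0.04035572559695972, 'R': array([[ 0.67580454, -0.73690314,  0.016186  ],
       [-0.34802797, -0.33837568, -0.87428739],
       [ 0.64974207,  0.58521421, -0.48513872]]), 't': array([-432.72032718,  277.33895617,  886.68620922])}
side {'fx': 616.6864785162525, 'fy': 616.6864785162525, 'cx': 322.87900853950526, 'cy': 240.04237430581242, 'k1': 0.06962558107438083, 'R': array([[ 0.99987296,  0.01578305, -0.00222573],
       [ 0.00422505, -0.39708577, -0.91777178],
       [-0.01536905,  0.91764579, -0.39710201]]), 't': array([-597.00665342,   76.2201999 , 1279.61541189])}
wrist {'fx': 374.4597503999132, 'fy': 374.4597503999132, 'cx': 319.0392457156897, 'cy': 237.88605450621466, 'k1': -0.012331040595149459, 'R': array([[ 9.99995202e-01,  7.30793148e-04, -3.01015651e-03],
       [ 1.52317419e-03, -9.62178491e-01,  2.72415548e-01],
       [-2.69722843e-03, -2.72418826e-01, -9.62174988e-01]]), 't': array([-648.40756484,  -36.65025725,  378.78887194])}
{'time': 0.15, 'q': array([-0.0264874 ,  0.61573744, -0.01262716,  1.42451949,  0.00810334,
        1.10339795, -0.04039546]), 'joint_velocities': array([-0.00129427, -0.00273805, -0.00074271, -0.00465765,  0.00128639,
        0.00090217, -0.00031759]), 'joint_torque': array([ 9.62922204e-04, -4.69657230e+01,  2.59976937e-01, -1.71251339e+01,
        1.01253757e-02,  7.07855565e-03,  2.07303725e-05]), 'tcp_pos': array([6.49464935e+02, 1.21827350e-02, 2.52381735e+02]), 'tcp_rot': array([-2.22036917, -2.2205158 ,  0.00225098]), 'contact_force': array([ 0.28104332,  0.18645673, -0.09850733]), 'moment': array([0.03750175, 0.00716358, 0.00444151]), 'finger_force': 0.0, 'grip_width': 1.0021992470080912}
```

View pics/scene0.png

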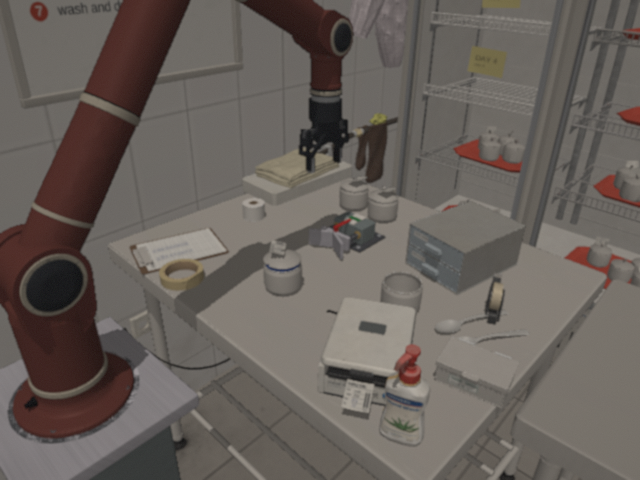

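View pics/side0.png

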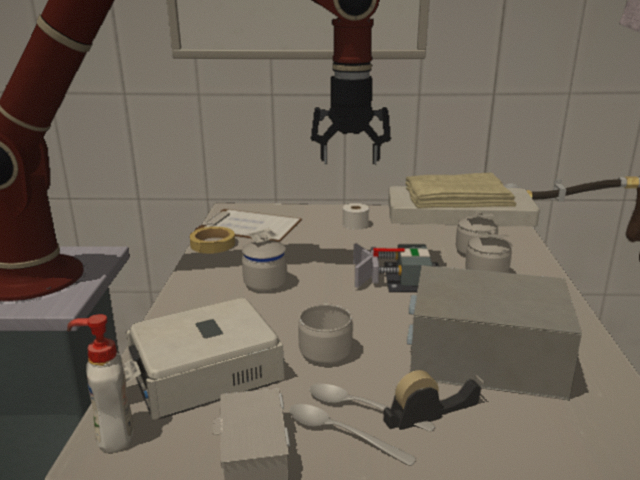

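View pics/wrist0.png

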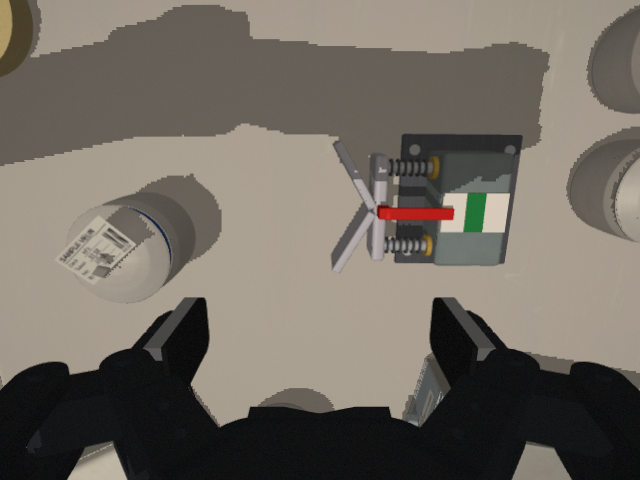

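The jar with the blue ring is at wrist (128,252), scene (283,272) and side (265,265). The V apex is at wrist (375,212), with the red tongue and green strip to its right. The open jar is at side (326,335), and the label roll is behind on the left.

Create h.py:
```python
import numpy as np, cv2
from plant import robot, optics, job, get_state
def ray(p,uv):
    d=cv2.undistortPointsIter if 0 else None
    K=np.array([[p['fx'],0,p['cx']],[0,p['fy'],p['cy']],[0,0,1]])
    q=cv2.undistortPoints(np.array([[uv]],float),K,np.array([p['k1'],0,0,0]))[0,0]
    R=np.array(p['R']); return -R.T@p['t'], R.T@np.array([q[0],q[1],1])
def plane(p,uv,z):
    o,d=ray(p,uv); return (o+d*(z-o[2])/d[2])[:2]
def axis(obs): # vertical axis xy from rays of several cameras
    A=[];b=[]
    for p,uv in obs:
        o,d=ray(p,uv); n=np.array([-d[1],d[0]])/np.hypot(d[0],d[1]); A.append(n); b.append(n@o[:2])
    return np.linalg.lstsq(np.array(A),np.array(b),rcond=None)[0]
```

Create m.py:
```python
from h import *
S={n:optics.camera_params(n) for n in("scene","side","wrist")}
I={n:cv2.imread(f"pics/{n}0.png") for n in S}
def cen(n,lo,hi,box):
    h=cv2.cvtColor(I[n],cv2.COLOR_BGR2HSV); m=cv2.inRange(h,lo,hi); k=np.zeros_like(m); x0,y0,x1,y1=box; k[y0:y1,x0:x1]=m[y0:y1,x0:x1]
    ys,xs=np.nonzero(k); return k,(len(xs),xs.min(),xs.max(),ys.min(),ys.max(),xs.mean().round(1),ys.mean().round(1))
for n,box in(("scene",(250,230,320,300)),("side",(235,225,295,295)),("wrist",(60,190,200,310))):
    k,c=cen(n,(105,90,30),(130,255,255),box); print("blue",n,c)
for n in("wrist",):
    for nm,lo,hi in(("red",(0,150,80),(8,255,255)),("green",(50,100,40),(85,255,255))):
        k,c=cen(n,lo,hi,(340,130,530,270)); r=cv2.minAreaRect(np.argwhere(k)[:,::-1].astype(np.float32)); print(nm,c,r)
w=S["wrist"]
for nm,uv,z in(("apex",(377,212),52),("tipL",(337,143),52),("tipR",(335,270),52),("blk1",(515,152),56),("blk2",(505,265),56),("plate1",(522,135),3),("plate2",(402,135),3)):
    print(nm,plane(w,uv,z).round(1))
sc,sd=S["scene"],S["side"]
print("jar",axis([(sc,(283,275)),(sd,(265.5,265))]),"open",axis([(sc,(401.5,290)),(sd,(326,330))]))
print("knob side", plane(sd,(264,236),108),plane(sc,(278,245),108))
```

```bash
python3 m.py
```

Run:
```python
import cv2
a=cv2.imread('pics/scene0.png')[235:300,250:315];b=cv2.imread('pics/side0.png')[225:295,230:300]
f=lambda i:cv2.resize(i,(390,420),interpolation=0)
cv2.imwrite('pics/crop.png',cv2.hconcat([f(a),f(b)]))
```

```text
blue scene (10, np.int64(277), np.int64(290), np.int64(269), np.int64(270), np.float64(283.2), np.float64(269.8))
blue side (93, np.int64(245), np.int64(282), np.int64(254), np.int64(261), np.float64(264.6), np.float64(258.7))
blue wrist (91, np.int64(136), np.int64(170), np.int64(210), np.int64(259), np.float64(158.8), np.float64(231.2))
red (919, np.int64(377), np.int64(453), np.int64(205), np.int64(219), np.float64(414.4), np.float64(213.3)) ((414.908935546875, 213.4727020263672), (76.14971923828125, 13.80069351196289), 2.642545223236084)
green (696, np.int64(464), np.int64(486), np.int64(193), np.int64(231), np.float64(474.8), np.float64(212.1)) ((474.7696838378906, 212.27511596679688), (17.899290084838867, 39.76951599121094), 6.911227226257324)
apex [699.3   1.2]
tipL [663.6  59.6]
tipR [663.3 -52.8]
blk1 [810.8  52.8]
blk2 [815.9 -46.3]
plate1 [842.3  66.1]
plate2 [727.6  65.7]
jar [483.62251195 -30.63382737] open [ 606.55768053 -273.17623638]
knob side [483.39748869 -32.74020746] [481.19760274 -19.05590606]
```

View pics/crop.png

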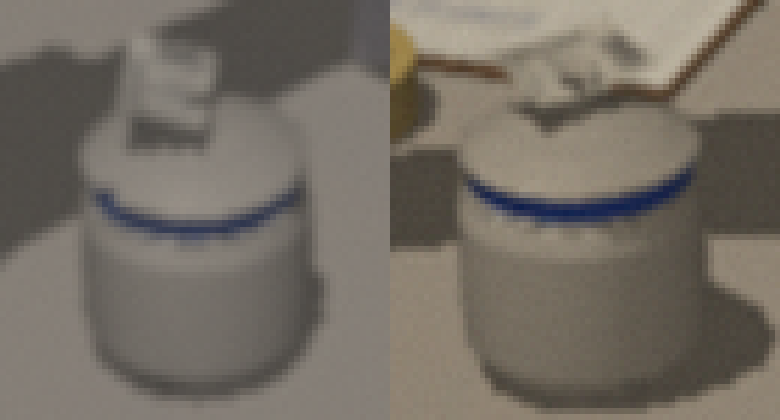

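The crop shows the jar's silhouette midline at scene column 282.5 and side column 264.6. The ring is showing, and the knob sits slightly above the dome with the tag on it. Next I'll refine the fixture yaw.

Add to m.py:
```python
print('----')
def wpts(lo,hi,z):
    k,c=cen("wrist",lo,hi,(340,130,530,270)); return k
for nm,lo,hi,z,ax in(("red",(0,150,80),(8,255,255),60,0),("green",(50,100,40),(85,255,255),57,1)):
    k=wpts(lo,hi,z); P=np.array([plane(w,(x,y),z) for y,x in np.argwhere(k)])
    r=cv2.minAreaRect(P.astype(np.float32)); m=P.mean(0); vx=cv2.fitLine(P.astype(np.float32),cv2.DIST_L2,0,.01,.01).ravel()
    print(nm,m.round(1),r,"line deg",np.degrees(np.arctan2(vx[1],vx[0])).round(2))
print("jar",axis([(sc,(282.5,275)),(sd,(264.6,265))]))
```

```bash
python3 m.py | sed -n '/----/,$p'
```

Run:
```python
import cv2
a=cv2.imread('pics/wrist0.png')
cv2.imwrite('pics/crop2.png',cv2.resize(a[125:280,325:530],None,fx=3.8,fy=3.8,interpolation=0))
```

```text
----
red [730.    1.8] ((730.412353515625, 1.6072397232055664), (11.95029067993164, 65.16394805908203), 87.42935180664062) line deg -1.04
green [782.7   2.2] ((782.7060546875, 2.140793800354004), (15.608866691589355, 33.34431838989258), 0.03680400177836418) line deg -89.85
jar [481.85756079 -30.83553913]
```

View pics/crop2.png

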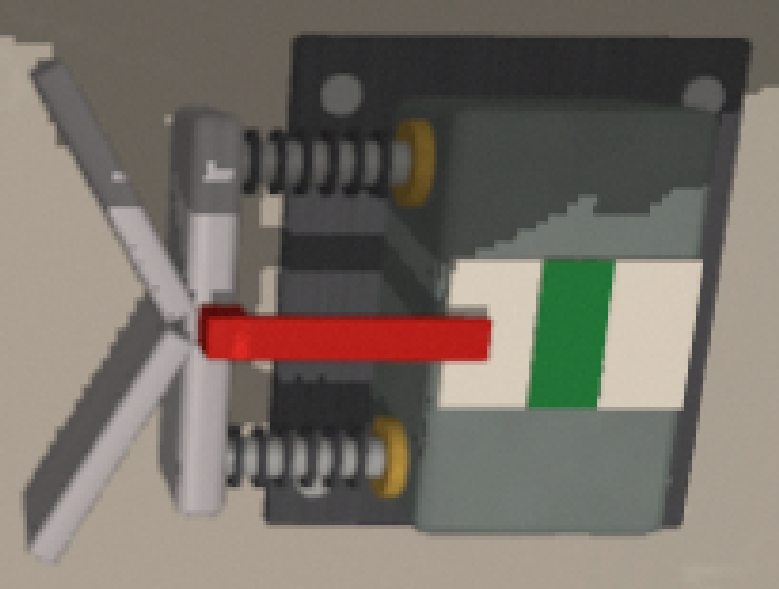

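The inner V apex is about (372,213). The tongue is straight within 1° of world x and the jar is intact, so the fixture axis is y≈3 with yaw≈0. The jar sits at about (482,-31). I'll move over it, closing and turning on the way.

Careful with the scale: shifts go in shares of 20 cm and turns go in shares of 4 rad. That gives: -150 mm is -0.75, -130 mm is -0.65, 0.9 rad is 0.225.

Call:
drive_effector(
  deltas=[
    [-0.04,-0.2,0,0.045,0],
    [-0.075,-0.45,0.075,0.09,0],
    [-0.125,-0.65,0.15,0.135,0],
    [-0.155,-0.75,0.225,0.18,0],
    [-0.155,-0.75,0.3,0.225,0],
  ],
)

```text
time: 0.78
tcp_pos: [497.9, -31.7, 193.0]
tcp_rot: [-2.97, -1.023, 0.002]
contact_force: [0.9, -0.6, 0.2]
grip_width: 0.002
finger_force: 0.0
```

Run:
```python
from h import *
p=optics.camera_params("wrist"); im=optics.read_camera("wrist"); cv2.imwrite("pics/w1.png",im[:,:,::-1])
s=get_state(); print(s['time'],s['tcp_pos'],s['tcp_rot'],s['q'][6])
```

```text
0.825 [497.78828412 -30.97411641 191.21794423] [-2.97021965 -1.01882306  0.00655262] -0.7424577393185067
```

View pics/w1.png

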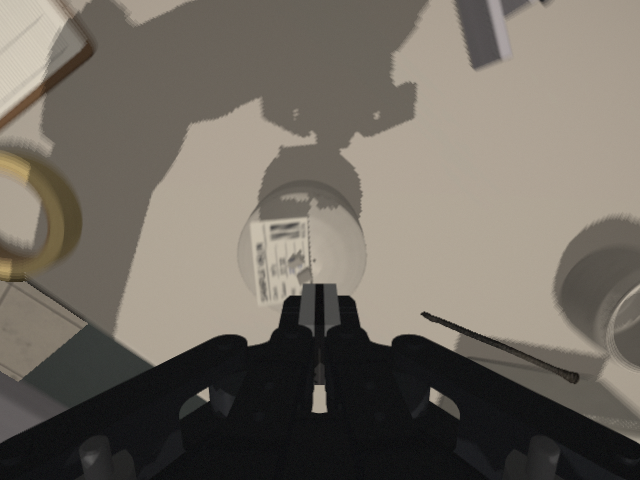

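The jar's outline spans columns 238–366 with its top at row 180, and the closed fingertips hide the lower part. Its centre is about (302,246).

Run:
```python
from h import *
p=optics.camera_params("wrist")
for z in(55,70): print(plane(p,(302,246),z))
# project candidate axis
s=get_state(); R=cv2.Rodrigues(s['tcp_rot'])[0]; print(R.round(3))
for X in((482,-31,100),(482,-31,60)):
    c=p['R']@np.array(X)+p['t']; print(X,c[:2]/c[2]*p['fx']+[p['cx'],p['cy']])
for th in np.arange(0,6.28,.785):
    X=np.array([482+44.5*np.cos(th),-31+44.5*np.sin(th),60]);c=p['R']@X+p['t']; print((c[:2]/c[2]*p['fx']+[p['cx'],p['cy']]).round())
g=[482,-31,0]-s['tcp_pos'];print(R.T@[g[0],g[1],0])
```

```text
[481.78846195 -27.93387408]
[485.92370386 -25.6622901 ]
[[ 0.789  0.614 -0.004]
 [ 0.614 -0.789  0.   ]
 [-0.003 -0.003 -1.   ]]
(482, -31, 100) [302.83336487 270.89422682]
(482, -31, 60) [305.32050743 250.43354749]
[345. 201.]
[297. 188.]
[254. 212.]
[243. 258.]
[268. 296.]
[313. 307.]
[354. 286.]
[368. 243.]
[-12.47993188  -9.6704184    0.069956  ]
```

In the tool's units: 55 mm is 0.275, 45 mm is 0.225, 0.67 rad is 0.1675.

Call:
drive_effector(
  deltas=[
    [-0.03,-0.03,0.05,0.0425,0],
    [-0.063,-0.0615,0.1,0.085,0],
    [-0.063,-0.0615,0.15,0.1275,0],
    [-0.063,-0.0615,0.225,0.1675,0],
    [-0.063,-0.0615,0.275,0.1675,0],
  ],
)

```text
time: 1.45
tcp_pos: [482.5, -28.8, 137.7]
tcp_rot: [3.141, 0.008, -0.001]
contact_force: [0.7, 0.1, 0.3]
grip_width: 0.0
finger_force: 0.0
```

Call:
drive_effector(
  deltas=[
    [0,0,0.015,0,0],
    [0,0,0.03,0,0],
    [0,0,0.045,0,0],
    [0,0,0.06,0,0],
  ],
)

```text
time: 1.95
tcp_pos: [482.8, -29.3, 126.8]
tcp_rot: [-3.141, -0.002, -0.002]
contact_force: [-0.7, -0.2, 4.6]
grip_width: -0.001
finger_force: 2.5
```

Contact is made at about 5 N. I'll press on.

In the tool's units: 6 mm is 0.03, 4 mm is 0.02.

Call:
drive_effector(
  deltas=[
    [0,0,0.01,0,0],
    [0,0,0.02,0,0],
    [0,0,0.03,0,0],
    [0,0,0.03,0,0],
  ],
)

```text
time: 2.45
tcp_pos: [482.7, -29.3, 120.3]
tcp_rot: [3.141, 0.001, 0.001]
contact_force: [-0.2, 0.3, 4.4]
grip_width: -0.0
finger_force: 1.8
```

Call:
drive_effector(
  deltas=[
    [0,0,0.005,0,0],
    [0,0,0.01,0,0],
    [0,0,0.01,0,0],
  ],
)

```text
time: 2.82
tcp_pos: [482.8, -29.3, 119.2]
tcp_rot: [-3.141, -0.001, -0.002]
contact_force: [-1.4, -0.8, 10.8]
grip_width: -0.003
finger_force: 5.5
```

Call:
drive_effector(
  deltas=[
    [0,0,0.01,0,0],
    [0,0,0.02,0,0],
    [0,0,0.02,0,0],
  ],
)

```text
time: 3.2
tcp_pos: [483.2, -29.4, 118.2]
tcp_rot: [-3.139, -0.0, -0.005]
contact_force: [-7.2, 1.7, 35.5]
grip_width: -0.004
finger_force: 17.7
```

It has hit a hard stop, so the lid is home. I'll lift off and check.

In the tool's units: -60 mm is -0.3, -53 mm is -0.265.

Call:
drive_effector(
  deltas=[
    [0,0,-0.1,0,0],
    [0,0,-0.25,0,0],
    [-0.15,0,-0.3,0,0.7],
    [-0.265,0,-0.3,0,0.7],
    [-0.265,0,-0.3,0,0.7],
  ],
)

```text
time: 3.82
tcp_pos: [427.4, -28.9, 173.9]
tcp_rot: [-3.141, -0.001, 0.005]
contact_force: [-0.4, 0.0, -0.4]
grip_width: 0.636
finger_force: 0.0
```

Run:
```python
from h import *
I={}
for n in("scene","side"):
    im=optics.read_camera(n)[:,:,::-1]; I[n]=im; cv2.imwrite(f"pics/{n}2.png",im)
f=lambda i:cv2.resize(i,(390,420),interpolation=0)
cv2.imwrite('pics/crop3.png',cv2.hconcat([f(I['scene'][235:300,250:315]),f(I['side'][225:295,230:300])]))
s=get_state();print(s['tcp_pos'],s['tcp_rot'],s['contact_force'],s['grip_width'])
```

```text
[430.11590293 -29.04347091 174.10063945] [3.14148312e+00 1.89997279e-03 7.03370344e-04] [ 0.10563504 -0.70465684  0.16755238] 0.698427823310515
```

View pics/crop3.png

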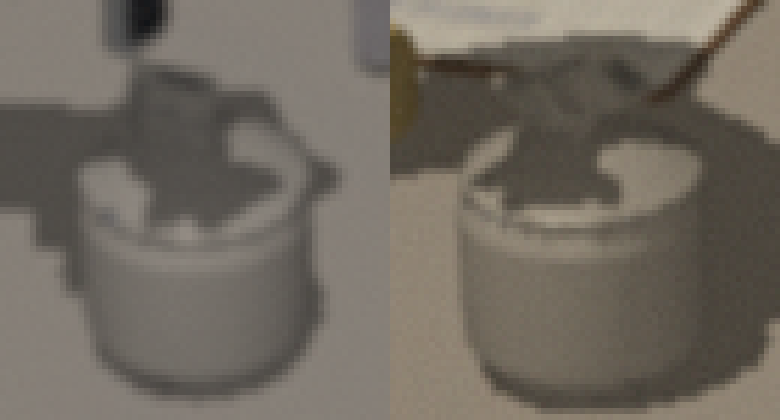

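The blue ring is gone in both views, so the lid is home, and the jar has not moved. I'll lower the fingers behind the jar.

In the tool's units: 119 mm is 0.595, 105 mm is 0.525.

Call:
drive_effector(
  deltas=[
    [0,0,0.2,0,0.7],
    [0,0,0.4,0,0.7],
    [0,0,0.525,0,0.7],
    [0,0,0.595,0,0.7],
    [0,0,0.595,0,0.7],
  ],
)

```text
time: 4.55
tcp_pos: [430.0, -29.3, 54.0]
tcp_rot: [-3.141, -0.001, 0.003]
contact_force: [0.3, 0.3, 0.1]
grip_width: 0.704
finger_force: 0.0
```

Call:
drive_effector(
  deltas=[
    [0.02,-0.005,0,0,0.7],
    [0.045,-0.01,0,0,0.7],
    [0.07,-0.02,0,0,0.7],
    [0.1,-0.03,0,0,0.7],
  ],
)

```text
time: 5.05
tcp_pos: [449.0, -23.2, 55.6]
tcp_rot: [-3.142, -0.001, 0.002]
contact_force: [-2.8, -0.9, 1.6]
grip_width: 0.701
finger_force: 1.6
```

In the tool's units: 40 mm is 0.2, 32 mm is 0.16.

Call:
drive_effector(
  deltas=[
    [0.04,-0.015,0,0,0.7],
    [0.08,-0.03,0,0,0.7],
    [0.12,-0.045,0,0,0.7],
    [0.16,-0.06,0,0,0.7],
    [0.2,-0.075,0,0,0.7],
  ],
)

```text
time: 5.68
tcp_pos: [489.9, -7.9, 55.3]
tcp_rot: [-3.142, -0.002, 0.0]
contact_force: [-2.7, -1.3, 3.1]
grip_width: 0.699
finger_force: 2.2
```

Call:
drive_effector(
  deltas=[
    [0.04,-0.015,0,0,0.7],
    [0.08,-0.03,0,0,0.7],
    [0.12,-0.045,0,0,0.7],
    [0.16,-0.055,0,0,0.7],
    [0.2,-0.055,0,0,0.7],
  ],
)

```text
time: 6.3
tcp_pos: [529.7, 3.7, 55.2]
tcp_rot: [-3.141, -0.003, 0.001]
contact_force: [-3.7, 0.1, 3.8]
grip_width: 0.702
finger_force: 2.4
```

Run:
```python
from h import *
ims=[optics.read_camera(n)[:,:,::-1] for n in("scene","side")]
cv2.imwrite('pics/c4.png',cv2.hconcat([cv2.resize(ims[0][180:330,240:400],(400,375)),cv2.resize(ims[1][200:320,230:450],(400,375))]))
s=get_state();print(s['tcp_pos'],s['tcp_rot'],s['contact_force'],s['grip_width'])
```

```text
[531.34321044   3.5220781   55.29908322] [-3.14127682e+00 -2.95079429e-03 -4.57688387e-03] [-0.57010298  0.57161541  0.72661891] 0.6998344198573996
```

View pics/c4.png

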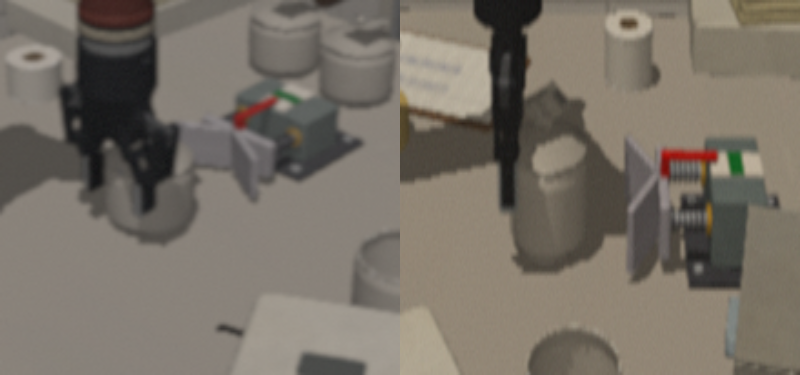

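The jar is upright, ahead of both fingers and lined up with the V. The upward force suggests I'm pushing a bit high, so I'll back off, narrow the fingers and go slightly lower.

In the tool's units: -16 mm is -0.08, -8 mm is -0.04.

Call:
drive_effector(
  deltas=[
    [-0.04,0,0,0,0.55],
    [-0.08,0,0,0,0.4],
    [-0.08,0,0.025,0,0.4],
    [-0.08,0,0.025,0,0.4],
  ],
)

```text
time: 6.9
tcp_pos: [513.4, 2.8, 50.0]
tcp_rot: [-3.142, -0.001, 0.0]
contact_force: [-0.0, 0.9, 0.6]
grip_width: 0.396
finger_force: 0.0
```

Call:
drive_effector(
  deltas=[
    [0.02,0,0,0,0.4],
    [0.04,0,0,0,0.4],
    [0.06,0,0,0,0.4],
    [0.08,0,0,0,0.4],
    [0.1,0,0,0,0.4],
  ],
)

```text
time: 7.52
tcp_pos: [533.0, 2.9, 50.2]
tcp_rot: [-3.141, -0.001, 0.002]
contact_force: [-1.6, -0.1, 1.2]
grip_width: 0.399
finger_force: 1.3
```

In the tool's units: 25 mm is 0.125, 20 mm is 0.1.

Call:
drive_effector(
  deltas=[
    [0.025,0,0,0,0.4],
    [0.05,0,0,0,0.4],
    [0.075,0,0,0,0.4],
    [0.1,0,0,0,0.4],
    [0.125,0,0,0,0.4],
  ],
)

```text
time: 8.15
tcp_pos: [558.8, 2.9, 50.3]
tcp_rot: [-3.142, -0.001, -0.0]
contact_force: [-2.1, 0.3, -0.2]
grip_width: 0.4
finger_force: 1.0
```

Call:
drive_effector(
  deltas=[
    [0.025,0,0,0,0.4],
    [0.05,0,0,0,0.4],
    [0.075,0,0,0,0.4],
    [0.1,0,0,0,0.4],
    [0.125,0,0,0,0.4],
  ],
)

```text
time: 8.78
tcp_pos: [583.7, 2.9, 50.3]
tcp_rot: [-3.142, -0.001, 0.0]
contact_force: [-1.5, 0.6, -0.6]
grip_width: 0.406
finger_force: 1.0
```

In the tool's units: 12 mm is 0.06, 9 mm is 0.045.

Call:
drive_effector(
  deltas=[
    [0.015,0,0,0,0.4],
    [0.03,0,0,0,0.4],
    [0.045,0,0,0,0.4],
    [0.06,0,0,0,0.4],
    [0.06,0,0,0,0.4],
  ],
)

```text
time: 9.4
tcp_pos: [594.6, 3.0, 50.2]
tcp_rot: [-3.141, -0.001, 0.003]
contact_force: [-4.6, 0.2, 2.1]
grip_width: 0.398
finger_force: 2.4
```

Call:
drive_effector(
  deltas=[
    [0.01,0,0,0,0.4],
    [0.02,0,0,0,0.4],
    [0.03,0,0,0,0.4],
    [0.04,0,0,0,0.4],
    [0.04,0,0,0,0.4],
  ],
)

```text
time: 10.02
tcp_pos: [599.9, 3.1, 50.1]
tcp_rot: [-3.14, -0.001, 0.012]
contact_force: [-8.9, 0.6, 6.7]
grip_width: 0.399
finger_force: 4.6
```

Run:
```python
from h import *
ims=[optics.read_camera(n)[:,:,::-1] for n in("scene","side","wrist")]
cv2.imwrite('pics/c5.png',cv2.vconcat([cv2.hconcat([cv2.resize(ims[0][180:300,260:400],(400,300)),cv2.resize(ims[1][205:325,290:450],(400,300))]),cv2.resize(ims[2],(800,300))[:,:]]))
s=get_state();print(s['tcp_pos'],s['tcp_rot'],s['contact_force'],s['moment'])
```

```text
[599.93053228   3.12775185  50.1072995 ] [-3.14022519e+00 -9.15659569e-04  1.22911202e-02] [-9.55779673  0.33676722  6.89873689] [0.09261164 1.91979041 0.02593985]
```

View pics/c5.png

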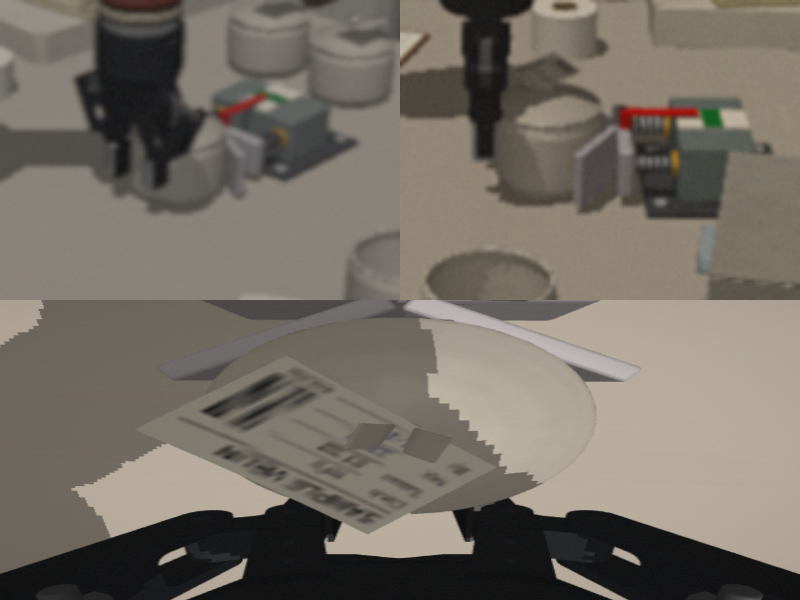

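The jar is seated in both V faces and looks upright, and the red tip is just short of the green zone. I'll measure the tongue travel and the tilt.

Create t.py:
```python
from h import *
def hsv(im): return cv2.cvtColor(im,cv2.COLOR_BGR2HSV)
def tip(im,n):
    h=hsv(im); m=cv2.inRange(h,(0,120,60),(8,255,255))|cv2.inRange(h,(174,120,60),(180,255,255))
    x0,x1,y0,y1=(360,450,235,275) if n=="side" else (330,400,195,250)
    ys,xs=np.nonzero(m[y0:y1,x0:x1]); 
    g=cv2.inRange(h,(50,80,30),(85,255,255))[y0:y1,x0:x1]; gy,gx=np.nonzero(g)
    j=xs>=xs.max()-1
    return (xs[j].mean()+x0,ys[j].mean()+y0),(gx.min()+x0,gx.max()+x0,gy.min()+y0,gy.max()+y0,gx.mean()+x0,gy.mean()+y0)
if __name__=="__main__":
    out={}
    for n in("side","scene"):
        p=optics.camera_params(n); now=optics.read_camera(n)[:,:,::-1].copy()
        a,ga=tip(cv2.imread(f"pics/{n}0.png"),n); b,gb=tip(now,n)
        print(n,a,b,"green",gb,"tip x",plane(p,a,60),plane(p,b,60),"green c",plane(p,gb[4:],57))
    p=optics.camera_params("wrist")
    s=get_state(); print(s['time'],s['tcp_pos'],s['contact_force'])
```

```bash
python3 t.py
```

```text
side (np.float64(403.3333333333333), np.float64(249.5)) (np.float64(407.5), np.float64(249.5)) green (np.int64(410), np.int64(418), np.int64(248), np.int64(255), np.float64(414.1818181818182), np.float64(251.6727272727273)) tip x [760.69115721  12.91756923] [769.1393524   13.01507833] green c [782.35949544   9.09776685]
scene (np.float64(348.5), np.float64(220.0)) (np.float64(351.5), np.float64(218.5)) green (np.int64(354), np.int64(358), np.int64(218), np.int64(220), np.float64(356.25), np.float64(219.0)) tip x [759.52882877   3.55355751] [771.95939176   3.38551682] green c [783.28752217  -4.05382091]
10.275 [599.95901135   3.09579051  50.13011999] [-9.58381063  1.2502715   5.9527179 ]
```

The stop is at about 9 mm; table friction takes the rest of the force. I'll push about 9 mm further and ease the downward drag.

In the tool's units: 8 mm is 0.04, 6 mm is 0.03.

Call:
drive_effector(
  deltas=[
    [0.01,0,-0.001,0,0.4],
    [0.02,0,-0.002,0,0.4],
    [0.03,0,-0.003,0,0.4],
    [0.04,0,-0.004,0,0.4],
    [0.04,0,-0.004,0,0.4],
  ],
)

```text
time: 10.9
tcp_pos: [605.9, 3.2, 50.2]
tcp_rot: [-3.14, -0.001, 0.02]
contact_force: [-11.1, 0.6, 6.3]
grip_width: 0.402
finger_force: 5.7
```

```bash
python3 t.py
```

```text
side (np.float64(403.3333333333333), np.float64(249.5)) (np.float64(410.42857142857144), np.float64(249.28571428571428)) green (np.int64(411), np.int64(418), np.int64(248), np.int64(255), np.float64(414.77777777777777), np.float64(252.11111111111111)) tip x [760.69115721  12.91756923] [775.1962716   14.14579088] green c [783.30529238   6.96592421]
scene (np.float64(348.5), np.float64(220.0)) (np.float64(352.25), np.float64(218.0)) green (np.int64(356), np.int64(358), np.int64(219), np.int64(220), np.float64(357.0), np.float64(219.5)) tip x [759.52882877   3.55355751] [775.66397726   3.81161934] green c [782.40210101  -7.35349961]
11.0 [605.88814163   3.13102262  50.19920884] [-11.91947247   0.53079505   5.51967742]
```

In the tool's units: 6 mm is 0.03, 4.5 mm is 0.0225.

Call:
drive_effector(
  deltas=[
    [0.0075,0,-0.002,0,0.4],
    [0.015,0,-0.004,0,0.4],
    [0.0225,0,-0.006,0,0.4],
    [0.03,0,-0.0075,0,0.4],
    [0.03,0,-0.0075,0,0.4],
  ],
)

```text
time: 11.62
tcp_pos: [611.1, 3.2, 50.4]
tcp_rot: [-3.14, -0.001, 0.023]
contact_force: [-9.7, 0.2, 0.2]
grip_width: 0.401
finger_force: 5.2
```

```bash
python3 t.py
```

Run:
```python
from h import *
ims=[optics.read_camera(n)[:,:,::-1] for n in("scene","side")]
cv2.imwrite('pics/c6.png',cv2.hconcat([cv2.resize(ims[0][200:290,290:370],(400,450)),cv2.resize(ims[1][220:310,320:440],(400,300)) if 0 else cv2.resize(ims[1][215:305,325:405],(400,450))]))
```

```text
side (np.float64(403.3333333333333), np.float64(249.5)) (np.float64(413.3333333333333), np.float64(249.5)) green (np.int64(411), np.int64(418), np.int64(248), np.int64(255), np.float64(414.97297297297297), np.float64(252.7027027027027)) tip x [760.69115721  12.91756923] [780.9604922   13.15201015] green c [783.35025174   4.08516179]
scene (np.float64(348.5), np.float64(220.0)) (np.float64(353.5), np.float64(217.5)) green (np.int64(356), np.int64(358), np.int64(219), np.int64(220), np.float64(357.0), np.float64(219.5)) tip x [759.52882877   3.55355751] [780.32899576   3.27237695] green c [782.40210101  -7.35349961]
11.725 [611.14432293   3.20748902  50.41581352] [-11.1863436   -0.96644452   0.57662976]
```

View pics/c6.png

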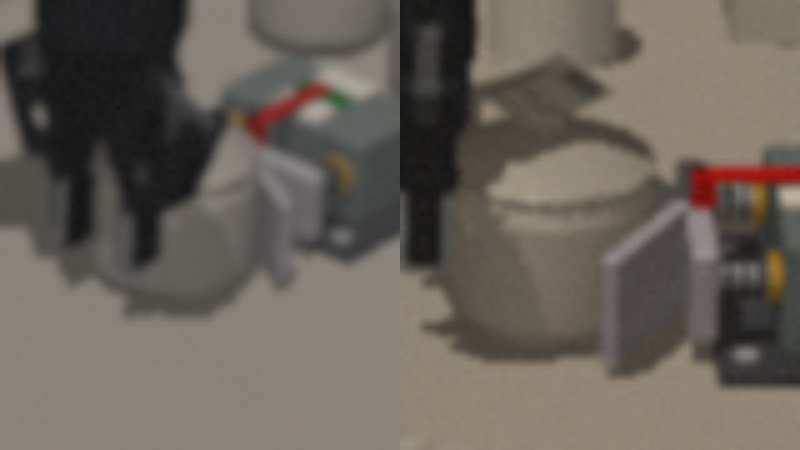

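Tip travel is about 20 mm, and the jar is seated in the V with the fingers behind it. I'll check uprightness by projecting an upright rim and foot, and confirm the reading is steady.

Run:
```python
from h import *
p=optics.camera_params("side"); th=np.linspace(0,2*np.pi,17)[:-1]
im=optics.read_camera("side")[:,:,::-1].copy()
K=np.array([[p['fx'],0,p['cx']],[0,p['fy'],p['cy']],[0,0,1]])
c=cv2.resize(im[215:305,325:405],None,fx=6,fy=6)
for z,r,col in((69,42.5,(0,255,0)),(40,44.5,(0,255,255)),(0,36,(0,0,255))):
    X=np.c_[663+r*np.cos(th),3+r*np.sin(th),0*th+z]
    q=cv2.projectPoints(X,cv2.Rodrigues(p['R'])[0],p['t'],K,np.array([p['k1'],0,0,0]))[0][:,0]
    for u in q: cv2.circle(c,tuple(int(v) for v in (u-[325,215]+.5)*6),3,col,-1)
cv2.imwrite('pics/c7.png',c)
s=get_state();print(s['time'],s['contact_force'],s['tcp_pos'])
```

```text
11.875 [-10.11595926  -0.12767368   0.08314335] [611.13325479   3.20773351  50.41328875]
```

View pics/c7.png

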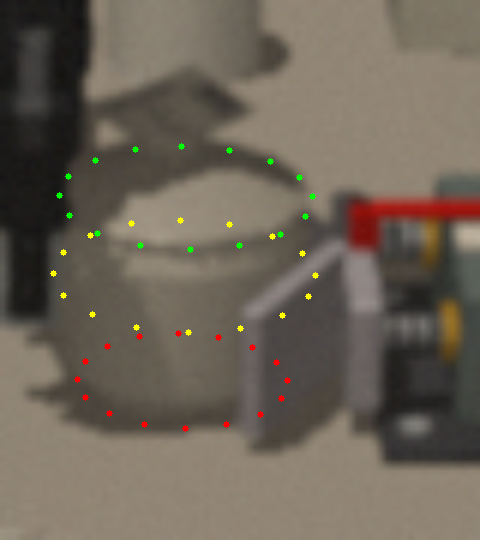

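The projected upright rim and foot line up with the jar, so it is upright. It is holding 10 N with the stop near 20 mm, so I'm handing in.

```bash
python3 -c "
from plant import robot, optics, job, get_state
print(job.sign_off())"
```

```text
the job is handed in; nothing more can be done
None
```

The lid is pressed fully home, and the fingers are holding the jar upright in the V at about 10 N, with the stop at about 20 mm (mid-green); handed in at about 12 s, result not shown to me.

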